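# Pulse the nut grinder at the game-room bar

## Robot

A 7-joint arm with a two-finger parallel gripper is mounted at the origin on the work surface. World frame = base frame: x ahead of the robot, y to its left, z up, the work surface at z = 0. Lengths are in m, angles in rad, forces in N, time in s.
With the tool pointing down it reaches from about 0.35 to 0.9 m from the base axis. Payload 8.1 kg.
Tool frame: the origin (TCP) lies at the centre of the arm's flange, where the gripper is bolted on; the fingertips stand 178 mm ahead of it and the grasp point (between the pads) lies 159 mm ahead of it; z points along the fingers, y is the line along which they close (so a half turn about z gives the same grasp; the last joint's range is limited). The gripper opens to 92 mm and grips with 3 to 60 N. Pads are 19 mm wide; open, the fingers measure 130 mm over their backs; the gripper's body (75 mm by 190 mm) begins 47 mm behind the grasp point.
Start: joints at [-1.35, 0.434, 0.025, 1.573, -0.012, 1.134, -0.075], TCP at [0.199, 0.593, 0.405] pointing down, gripper open.
Joint ranges: [-2.62, 2.62], [-0.44, 2.09], [-1.27, 1.32], [0.08, 2.57], [-1.32, 4.46], [0.12, 2], [-2.74, 2.74]. Speed limits (rad/s): [2.22, 2.22, 3.01, 3.01, 3.14, 3.14, 3.14].

## Interface

Orientations are given as a rotation vector (axis times angle).
In Python, from cell import arm gives the robot as it stands. The module is installed in compiled form; this text tells all that it offers.
- The arm moves only by the shell command python3 -m inch 'ROWS' [FORCE]. ROWS is text: rows parted by semicolons, each of 5 numbers parted by spaces: the shift along the tool's x, y, z in m, then the turn about the tool's z in rad, then the finger opening in m, from 0 to 0.0918. In form: x y z roll fingers; .... A call has 1 to 5 rows; each row is the pose to reach, as a shift and turn from the pose commanded when the call began, along the tool's axes at that moment; what a row does not reach only later rows make up. A row lasts 1/10 s, in which the tool goes at most 50 mm and 8.59 degrees, less where a joint would pass 70% of its speed; a pose out of reach is approached as far as the arm can. A call with a gripper value outside its range is refused whole. The fingers move at their own pace and stop on an object; FORCE is the grip in N (left out, the last holds). Time passes only in rows, so rows that repeat a pose let the fingers close. It gives the time, the measured TCP pose, the force, the opening and the grip force at its end, in the units of the state.
- arm.observe(): the state, without advancing time (a new reading comes with each control period).
- arm.get_image(name): name is "scene" or "top" or "wrist"; returns the picture (384x512x3 uint8, red, green, blue); there is no depth.
- arm.get_calibration(name): a dict with "intrinsics" (3x3 intrinsics, pixels), "pose" (4x4, takes a point from camera to world coordinates). Camera axes: x right, y up, looking along -z (the intrinsics and any distortion apply to the point x, -y, -z); pixel columns grow to the right and rows downward; lengths in m; the calibration is good to about 2 mm. A picture is of the moment at which its call begins: read the wrist's pose just before it. get_calibration takes no time and is no camera call; for the wrist camera it gives the pose at the moment of the call.
- arm.sign_off(): hands the job in; it is judged then, once.
Trained networks look in the newest picture that a camera, given by its name, has taken for a name from the list of things; names that differ only in an ending like _2 or _b are one class to them, and where a whole thing is asked for, a point or a joint stands for the part that bears it (a point fixed in the world has none). Each returns a list of dicts, best first, with "conf" (0 to 1); they miss things now and then, are a little off and sometimes report something else, mostly with a low value. They report only what shows in the picture. A call takes as long as a camera call. They do not tell look-alikes from the thing itself.
- arm.look_for(camera, query): "point" ([row, column] in pixels, amid what is visible of it).
- arm.silhouettes(camera, query): "region" (384x512 bool, what is visible of it) and "point" ([row, column] in pixels, amid what is visible of it).
- arm.place_of(camera, query): "point" ([row, column] in pixels: a listed point, or the origin of a listed thing).
The state is a dict: "clock": time; "joints": joint angles; "dq": joint speeds; "joint_efforts": joint torques, N m; "position": TCP position; "ee_rot": TCP orientation; "force": force on the tool from outside, world axes, zero at the start; "ft_torque": the same for the moment, N m; "width": opening from 0.0 (shut) to 1.0 (fully open); "gripper_force": force on a finger pad.
Only numpy, scipy, OpenCV 4.12 (cv2) and the standard library are available. Lean on these libraries where they do the work, as an engineer would, in place of code of your own. Each camera call takes 0.05 s, during which the arm holds its last target. There are 200 camera calls.

## Task

Pour all six nuts from the steel cup into the bowl of the nut grinder and stand the cup back upright on the counter, then set the bayonet lid into the grinder's slots. Twist the lid clockwise to the pulse position, half way to the lock click, never as far as the click, and finish while still gripping the lid and holding it there against its spring. Leave the other things on the counter where they are.

Things in the scene. Friction and masses are not known exactly. Their poses are not given: they have to be found in the camera images.
- grinder: nut grinder fixed to the counter: black motor housing (radius 66 mm at the foot) carrying a grey bowl with a bright metal lip, 120 mm outside, rim 150 mm above the origin. Origin: centre of its underside, on the counter; z up, the bowl's axis. Open round mouth of radius 40.5 mm; below it the bowl is 97 mm across, floor at 85 mm. Entry slots for the lid's lugs at +x and -x of the mouth
- slot (a point): centre, at rim height, of the entry slot at the grinder's +x, 44.5 mm from the axis (its twin lies across the mouth). Slots are 20 mm wide, reach out to radius 48.5 mm and cut through the 11 mm thick lip: lugs drop in (3 mm spare each side, lid seated straight down), then turn clockwise seen from above, beneath the lip. A black bar on the rim marks each slot
- half_mark (a point): black round stud on the rim, 56.5 mm from the axis, 0.64 rad clockwise of the +x slot (its twin lies across the mouth): the pulse position, half way, where the lid's pointer is to be held. Two bars 1.26 rad clockwise of each slot mark the lock click
- switch_ring (a joint): sprung ring in the grinder's lip that the lid's lugs turn clockwise (from above): 0 rad at rest, 1.2 at the lock click, half way 0.6. From the slots the lid first turns freely for 0.04 to 0.1 rad until its lugs meet the ring, then both go together. The spring pushes back with 0.04 N m at 0 and 0.09 N m half way, and turns a released lid back
- lid: black bayonet lid of the grinder, about 160 g, right way up on the counter. Origin: centre of its underside; z up. Spigot of radius 38 mm, 22 mm deep, below a flange of radius 50 mm, 8 mm thick (top at 30 mm). Two lugs at +x and -x, out to radius 46 mm, 14 mm wide, 2 to 9 mm above the origin. Fits either way round. Seated, its flange is on the rim and its origin 128 mm above the grinder's
- lid_grip (a point): top centre of the lid's straight upright bar grip, 62 mm above the lid's underside. The bar runs along the lid's x (lugs and bright pointers lie beyond its ends), 58 mm long, 14 mm thick, 32 mm high above the flange
- cup: plain steel cup without a handle, about 140 g, upright on the counter with six nuts in it. Origin: centre of its underside; z up. 72 mm high, outside diameter 54 mm at the foot and 66 mm at the rim, wall 3 mm, floor 4 mm
- nut0_center (a point): centre of a shelled hazelnut, a ball 15 mm across, 10 g, that rolls easily, at the start in the cup
- nut1_center (a point): centre of a shelled hazelnut, a ball 15 mm across, 10 g, that rolls easily, at the start in the cup
- nut2_center (a point): centre of a shelled hazelnut, a ball 15 mm across, 10 g, that rolls easily, at the start in the cup
- nut3_center (a point): centre of a shelled hazelnut, a ball 15 mm across, 10 g, that rolls easily, at the start in the cup
- nut4_center (a point): centre of a shelled hazelnut, a ball 15 mm across, 10 g, that rolls easily, at the start in the cup
- nut5_center (a point): centre of a shelled hazelnut, a ball 15 mm across, 10 g, that rolls easily, at the start in the cup
- chalk0: cube of cue chalk, 23 x 23 x 21 mm, origin at the centre of its underside; a bystander, to be left alone
- chalk1: cube of cue chalk, 23 x 23 x 21 mm, origin at the centre of its underside; a bystander, to be left alone
- striker: black air-hockey striker, base 80 mm across, 60 mm high, origin at the centre of its underside; a bystander, to be left alone
- puck: white air-hockey puck, 76 mm across, 8 mm high, origin at the centre of its underside; a bystander, to be left alone
- jar: closed amber glass jar, 60 mm across, 85 mm high, origin at the centre of its underside; a bystander, to be left alone
- bowl: white ceramic bowl, 120 mm across, 45 mm high, origin at the centre of its underside; a bystander, to be left alone
Mind the look-alikes: they are no part of the job. What is shaped like the lid but purple is not meant.

How it is judged:
By the outcome, as a careful person would: the job done as asked, in the order asked, and still so for the second after the job is handed in, while the arm keeps its last pose, push and grip.
It also fails if it takes over 72 s, if anything falls off the work surface, if the arm or the gripper's body presses on something with over 40 N, if the wrist force passes 120 N, or if a joint passes its speed limit or range.

## Working session

There is one attempt and no reset: what is moved stays moved. The work goes in short steps, Python scripts to look and compute and a shell command to move; the robot and the scene stay as the last step left them, time stands still between calls to the robot, and variables do not carry over. Pictures are saved under pics/ and viewed, at most 10 in all, crops included, and the job is handed in when it is done.

```bash
mkdir -p pics
cat > h.py <<'E'
import numpy as np, cv2
from scipy.spatial.transform import Rotation as R
from cell import arm
def ray(cam,rc,z):
    c=arm.get_calibration(cam);K=np.array(c["intrinsics"]);T=np.array(c["pose"])
    d=c.get("distortion");p=np.array([[[rc[1],rc[0]]]],float)
    u=cv2.undistortPoints(p,K,None if d is None else np.array(d))[0,0]
    v=T[:3,:3]@np.array([u[0],-u[1],-1]);o=T[:3,3]
    return o+v*(z-o[2])/v[2]
def px(cam,P):
    c=arm.get_calibration(cam);K=np.array(c["intrinsics"]);T=np.array(c["pose"])
    q=T[:3,:3].T@(np.array(P)-T[:3,3]);q=q*[1,-1,-1];q=K@q;return q[[1,0]]/q[2]
def save(cam,name,crop=None,s=1):
    im=arm.get_image(cam)[:,:,::-1]
    if crop: im=im[crop[0]:crop[1],crop[2]:crop[3]]
    cv2.imwrite("pics/"+name,cv2.resize(im,None,fx=s,fy=s,interpolation=cv2.INTER_CUBIC))
E
python3 - <<'E'
from h import *
a=arm.get_image("top");b=arm.get_image("scene")
v=np.hstack([a,b])[:,:,::-1]
cv2.imwrite("pics/a.png",cv2.resize(v,(800,300)))
cv2.imwrite("pics/top.png",cv2.resize(a[:,:,::-1],(800,600)))
for k in ("top","scene","wrist"):
    c=arm.get_calibration(k);print(k,list(c),np.round(c["pose"],3).tolist(),np.round(c["intrinsics"],1).tolist())
Z=dict(grinder=0,slot=.15,half_mark=.15,lid=0,lid_grip=.062,cup=0)
for q in Z:
  for cam in("top","scene"):
    for d in arm.place_of(cam,q)[:3]: print(cam,q,np.round(d["point"]),round(d["conf"],2),np.round(ray(cam,d["point"],Z[q]),3))
print(arm.observe())
E
```

```text
top ['intrinsics', 'pose'] [[0.024, 0.998, -0.065, 0.472], [-0.999, 0.023, -0.027, -0.021], [-0.025, 0.066, 0.998, 1.103], [0.0, 0.0, 0.0, 1.0]] [[361.3, 0.0, 254.9], [0.0, 361.3, 188.5], [0.0, 0.0, 1.0]]
scene ['intrinsics', 'pose'] [[0.668, -0.641, 0.379, 0.961], [0.744, 0.566, -0.355, -0.401], [0.013, 0.519, 0.855, 1.095], [0.0, 0.0, 0.0, 1.0]] [[436.4, 0.0, 259.3], [0.0, 436.4, 193.9], [0.0, 0.0, 1.0]]
wrist ['intrinsics', 'pose'] [[0.318, -0.903, -0.288, 0.121], [0.948, 0.302, 0.097, 0.618], [-0.001, -0.304, 0.953, 0.383], [0.0, 0.0, 0.0, 1.0]] [[330.5, 0.0, 255.0], [0.0, 330.5, 188.2], [0.0, 0.0, 1.0]]
top grinder [176. 276.] 0.7 [ 0.583 -0.056  0.   ]
top slot [157. 274.] 0.67 [ 0.618 -0.044  0.15 ]
top slot [200. 365.] 0.29 [ 0.51  -0.284  0.15 ]
scene slot [223. 272.] 0.64 [ 0.625 -0.04   0.15 ]
scene slot [139. 345.] 0.52 [0.565 0.286 0.15 ]
top half_mark [152. 286.] 0.65 [ 0.634 -0.076  0.15 ]
scene half_mark [232. 262.] 0.81 [ 0.626 -0.076  0.15 ]
scene half_mark [191. 384.] 0.52 [0.748 0.235 0.15 ]
top lid [247. 140.] 0.85 [0.358 0.356 0.   ]
top lid [193. 141.] 0.66 [0.
[... 592 characters left out ...]
11  0.   ]
{'clock': 0.7, 'joints': array([-1.34959285,  0.43444598,  0.02500162,  1.57321699, -0.01160666,
        1.13399559, -0.07509961]), 'dq': array([ 0.00155527, -0.00031341, -0.00046847,  0.0013614 , -0.00021465,
        0.0005757 , -0.00021092]), 'joint_efforts': array([-8.30403496e-05, -6.67494607e+01,  9.83395837e-01, -3.14768136e+01,
       -6.06013555e-02,  3.23388248e-02,  4.70532780e-05]), 'position': array([0.19888187, 0.59250581, 0.40476885]), 'ee_rot': array([5.06546151e-01, 3.10047407e+00, 1.23333470e-04]), 'force': array([ 0.19200338, -0.2339031 ,  0.6535002 ]), 'ft_torque': array([-0.06453787,  0.01227824, -0.06826036]), 'gripper_force': 0.0, 'width': 0.9981192022435327}
```

View pics/top.png

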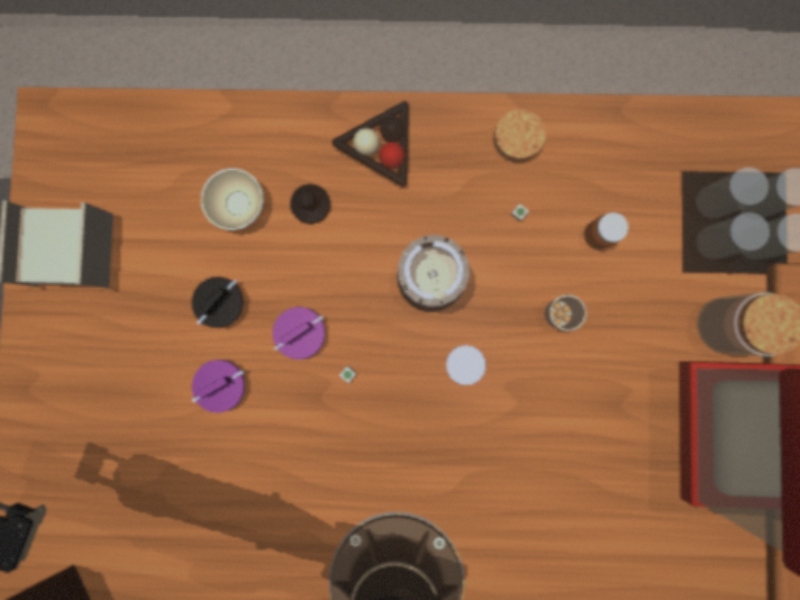

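Native-pixel candidates for the lid in the top view are black at (row 193, col 140), purple at (213, 191) and purple at (247, 140). The black one fits the description. I'll confirm it in a crop, alongside the grinder's slots.

Run:
```python
from h import *
a=arm.get_image("top");b=arm.get_image("scene")
f=lambda im,r,c,h: cv2.resize(im[r-h:r+h,c-h:c+h],(400,300) if 0 else (300,300),interpolation=cv2.INTER_CUBIC)
v=np.vstack([np.hstack([f(a,175,277,32),f(a,213,160,48)]),np.hstack([f(b,225,270,40),f(b,145,325,50)])])
cv2.imwrite("pics/crop.png",v[:,:,::-1])
for cam in("top","scene"):
    s=arm.silhouettes(cam,"jar")[:1]
    for d in s: print(cam,"jar",d["conf"],ray(cam,d["point"],.06))
    for d in arm.silhouettes(cam,"cup")[:1]:
        print(cam,"cup",d["conf"],np.round(ray(cam,d["point"],.036),3), px(cam,[.508,-.30,0]))
```

```text
top jar 0.79 [ 0.67103104 -0.37392728  0.06      ]
top cup 0.8 [ 0.501 -0.312  0.036] [202.69284426 356.30358706]
scene jar 0.91 [ 0.67081004 -0.37369911  0.06      ]
scene cup 0.69 [ 0.501 -0.295  0.036] [278.0931757  167.21152037]
```

View pics/crop.png

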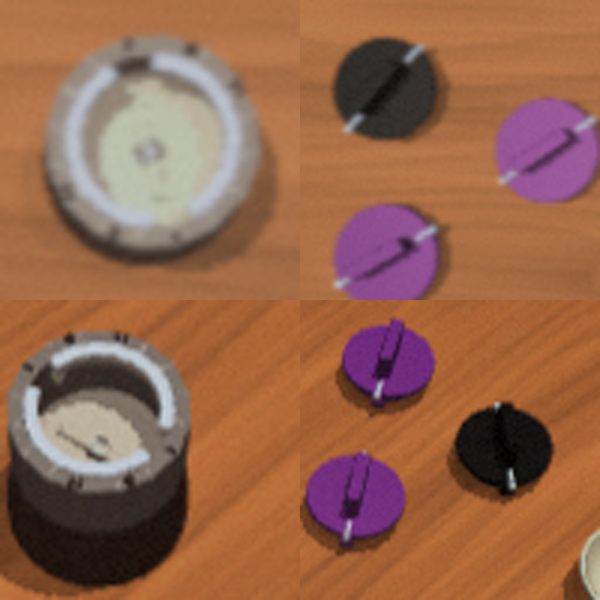

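The crop shows the black lid at about (85, 88) in the upper-right panel, with its bar running diagonally. Both look-alikes are purple. The grinder's slots are at about (133, 62) and (170, 215) in the upper-left panel. I'm moving over the cup now.

```bash
python3 -m inch '-0.036 -0.029 0 0.14 0.0918; -0.072 -0.058 0 0.28 0.0918; -0.108 -0.088 0 0.42 0.0918; -0.144 -0.117 0 0.56 0.0918; -0.18 -0.146 0 0.7 0.0918' | tail -6
python3 -m inch '-0.047 0 0 0.11 0.0918; -0.094 0 0 0.22 0.0918; -0.14 0 0 0.33 0.0918; -0.187 0 0 0.44 0.0918; -0.233 0.005 0 0.547 0.0918'
python3 - <<'E'
from h import *
o=arm.observe();print(o["position"],R.from_rotvec(o["ee_rot"]).as_matrix().round(3).tolist(),o["joints"].round(2))
C=[ray("top",(156.2,273.4),.15),ray("top",(188.8,281.2),.15)];print(C,(C[0]+C[1])/2)
E
```

```text
clock: 1.5
position: [0.3238, 0.3951, 0.405]
ee_rot: [-1.547, -2.734, -0.001]
force: [0.9, -0.6, 0.9]
width: 1.001
gripper_force: 0.0
clock: 2.0
position: [0.4489, 0.1984, 0.4051]
ee_rot: [-2.226, -2.216, -0.001]
force: [0.5, 1.1, 1.0]
width: 1.002
gripper_force: 0.0
[0.44890553 0.1983859  0.40512719] [[0.005, 1.0, 0.0], [1.0, -0.005, 0.001], [0.001, 0.0, -1.0]] [-0.89  0.22  0.45  1.92 -0.11  1.03 -0.4 ]
[array([ 0.62137398, -0.04270809,  0.15      ]), array([ 0.5350933 , -0.06508158,  0.15      ])] [ 0.57823364 -0.05389484  0.15      ]
```

```bash
python3 -m inch '-0.05 0.006 0 0 0.0918; -0.1 0.011 0 0 0.0918; -0.15 0.016 0 0 0.0918; -0.2 0.022 0 0 0.0918; -0.25 0.028 0 0 0.0918' >/dev/null
python3 -m inch '-0.05 0.005 0 0 0.0918; -0.1 0.011 0 0 0.0918; -0.15 0.016 0 0 0.0918; -0.2 0.022 0 0 0.0918; -0.25 0.028 0 0 0.0918' | head -3
python3 - <<'E'
from h import *
save("wrist","w1.png",s=1.5)
for d in arm.place_of("wrist","cup")[:2]: print(d["conf"],d["point"],ray("wrist",d["point"],0))
for d in arm.silhouettes("wrist","cup")[:1]:
    ys,xs=np.nonzero(d["region"]);print(d["conf"],d["point"],ray("wrist",d["point"],.036))
for i in range(6):
    for d in arm.look_for("wrist","nut%d_center"%i)[:1]: print(i,d["conf"],d["point"],ray("wrist",d["point"],.012))
print(arm.observe()["position"], px("wrist",[.505,-.30,.072]))
E
```

```text
clock: 3.0
position: [0.5042, -0.2983, 0.4048]
ee_rot: [2.22, 2.222, 0.001]
0.95 [158.6, 260.8] [ 0.50949745 -0.30958672  0.        ]
0.87 [180.3, 265.3] [ 0.51425781 -0.32107664  0.036     ]
0 0.59 [158.6, 276.8] [ 0.52868231 -0.29880399  0.012     ]
2 0.62 [226.6, 402.8] [ 0.68582353 -0.3803216   0.012     ]
3 0.64 [171.5, 254.3] [ 0.50398761 -0.31043863  0.012     ]
[ 0.5045484  -0.29485873  0.40478942] [176.66414834 255.09210689]
```

View pics/w1.png

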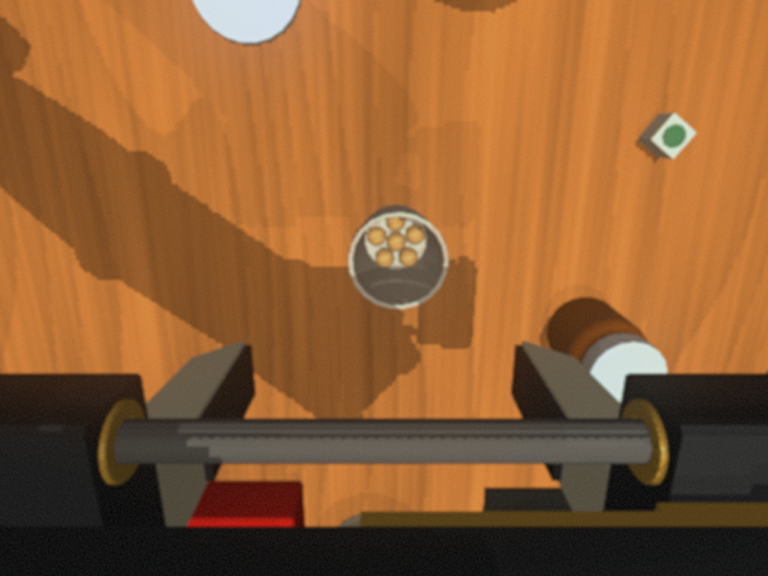

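The picture shows the cup rim centred at about (398, 259) in the enlarged image with six nuts in the cup. The jar is to the right at (625, 370).

Run:
```python
from h import *
o=arm.observe();print(o["position"],o["ee_rot"],o["dq"].round(3))
print(ray("wrist",(172.7,265.3),.072), ray("wrist",(162,263.6),.0085))
arm.get_image("top")
for d in arm.place_of("wrist","cup")[:1]: print(d["conf"],d["point"],ray("wrist",d["point"],0))
o=arm.observe();print(o["position"],o["ee_rot"])
```

```text
[ 0.5045484  -0.29485873  0.40478942] [-2.21839783e+00 -2.22393759e+00 -1.39213850e-03] [ 0.002  0.002  0.004 -0.003  0.001 -0.001  0.001]
[ 0.51495391 -0.29595543  0.072     ] [ 0.51495437 -0.30003077  0.0085    ]
0.95 [158.6, 260.8] [ 0.51176038 -0.29847059  0.        ]
[ 0.50445041 -0.29525642  0.40486682] [-2.21919287e+00 -2.22357964e+00 -1.01889968e-03]
```

```bash
python3 -m inch '-0.003 0.01 0.04 0 0.0918; -0.003 0.01 0.08 0 0.0918; -0.003 0.01 0.12 0 0.0918; -0.003 0.01 0.16 0 0.0918; -0.003 0.01 0.2 0 0.0918' |head -2
python3 -m inch '0 0 0 0 0.0918; 0 0 0 0 0.05; 0 0 0 0 0.05; 0 0 0 0 0.05; 0 0 0 0 0.05' 10
python3 -m inch '0 0 -0.02 0 0.05; 0 0 -0.06 0 0.05; 0 0 -0.1 0 0.05; 0 0 -0.142 0 0.05; 0 0 -0.142 0 0.05'
python3 - <<'E'
from h import *
save("scene","s1.png",(150,350,70,330),2)
E
```

```text
clock: 4.05
position: [0.5144, -0.2986, 0.2035]
clock: 4.55
position: [0.5145, -0.2997, 0.2064]
ee_rot: [2.22, 2.22, 0.002]
force: [-2.1, 0.3, 6.8]
width: 0.718
gripper_force: 10.0
clock: 5.05
position: [0.515, -0.301, 0.3529]
ee_rot: [2.216, 2.214, 0.006]
force: [1.2, -0.9, -1.0]
width: 0.717
gripper_force: 10.0
```

View pics/s1.png

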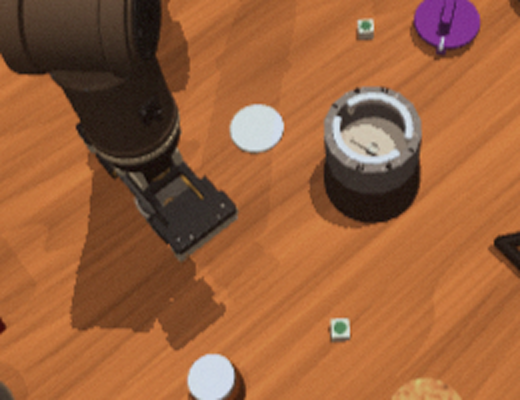

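The gripper closed to 65.8 mm, which is the rim diameter, so the cup pivots at its rim. I'll set it back down and regrip about 18 mm higher, so that the fingertips clear the lip when the cup tips.

```bash
python3 -m inch '0 0 0.05 0 0.05; 0 0 0.1 0 0.05; 0 0 0.13 0 0.05; 0 0 0.141 0 0.05; 0 0 0.141 0 0.05'
python3 -m inch '0 0 0 0 0.05; 0 0 0 0 0.0918; 0 0 0 0 0.0918; 0 0 -0.018 0 0.0918; 0 0 -0.018 0 0.0918'
python3 -m inch '0 0 0 0 0.0918; 0 0 0 0 0.05; 0 0 0 0 0.05; 0 0 0 0 0.05; 0 0 0 0 0.05' 10
python3 -m inch '0 0 -0.02 0 0.05; 0 0 -0.06 0 0.05; 0 0 -0.1 0 0.05; 0 0 -0.142 0 0.05; 0 0 -0.142 0 0.05'
python3 - <<'E'
from h import *
arm.get_image("top");o=arm.observe();print(o["position"],o["force"])
E
```

```text
clock: 5.6
position: [0.5127, -0.2991, 0.2035]
ee_rot: [-2.219, -2.217, 0.003]
force: [0.4, -0.9, -2.1]
width: 0.713
gripper_force: 10.0
clock: 6.1
position: [0.5149, -0.3001, 0.2261]
ee_rot: [2.219, 2.219, 0.002]
force: [1.3, 0.2, 0.3]
width: 0.983
gripper_force: 0.0
clock: 6.6
position: [0.5142, -0.2994, 0.2235]
ee_rot: [-2.221, -2.221, 0.0]
force: [-0.2, 0.3, -1.8]
width: 0.717
gripper_force: 10.0
clock: 7.1
position: [0.5149, -0.3009, 0.3709]
ee_rot: [2.217, 2.215, 0.004]
force: [0.4, -1.0, -2.6]
width: 0.714
gripper_force: 10.0
[ 0.51452723 -0.30011553  0.36814053] [-0.82403914 -0.03354848 -2.40695923]
```

```bash
python3 -m inch '0.03 0.014 0 0 0.05; 0.065 0.03 0 0 0.05; 0.1 0.046 0 0 0.05; 0.13 0.06 0 0 0.05; 0.14 0.064 0 0 0.05' |head -2
python3 -m inch '0.015 0 0 0 0.05; 0.03 0 0 0 0.05; 0.04 0 0.002 0 0.05; 0.05 0 0.004 0 0.05; 0.06 0 0.009 0 0.05'
python3 - <<'E'
from h import *
a=arm.get_image("scene")[170:290,200:340];b=arm.get_image("wrist")
v=np.hstack([cv2.resize(a,(420,360)),cv2.resize(b,(380,360))])
cv2.imwrite("pics/s2.png",v[:,:,::-1]);print(arm.observe()["position"])
E
```

```text
clock: 7.65
position: [0.5795, -0.1546, 0.3635]
clock: 8.15
position: [0.5779, -0.0995, 0.357]
ee_rot: [2.222, 2.219, 0.001]
force: [-0.5, -1.4, 2.3]
width: 0.715
gripper_force: 10.0
[ 0.57812597 -0.0979131   0.35603504]
```

View pics/s2.png

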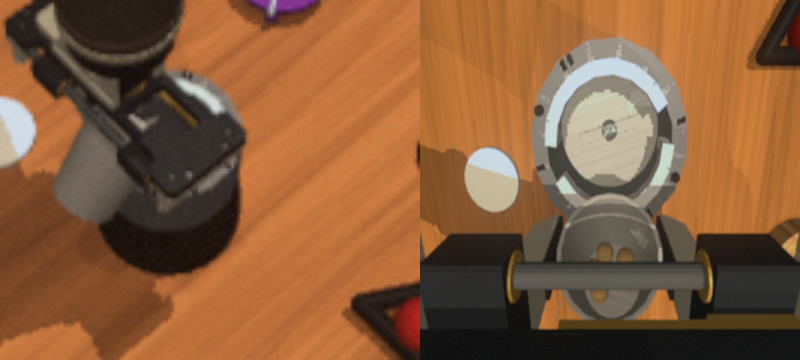

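The cup is tilting into the mouth as planned, with the foot swung back and the nuts still inside. Continuing.

```bash
python3 -m inch '0.007 0 0.003 0 0.05; 0.014 0 0.007 0 0.05; 0.021 0 0.011 0 0.05; 0.028 0 0.015 0 0.05; 0.031 0 0.02 0 0.05'
python3 -m inch '0 0 0.002 0 0.05; 0 0 0.004 0 0.05; 0 0 0.006 0 0.05; 0 0 0.006 0 0.05; 0 0 0.006 0 0.05'
python3 - <<'E'
from h import *
a=arm.get_image("scene")[170:290,200:340];b=arm.get_image("wrist")
v=np.hstack([cv2.resize(a,(420,360)),cv2.resize(b,(380,360))])
cv2.imwrite("pics/s3.png",v[:,:,::-1]);print(arm.observe()["position"],arm.observe()["force"])
E
```

```text
clock: 8.75
position: [0.5781, -0.0669, 0.3364]
ee_rot: [-2.219, -2.222, -0.001]
force: [-3.3, 5.3, 7.6]
width: 0.717
gripper_force: 10.0
clock: 9.25
position: [0.5782, -0.0661, 0.3308]
ee_rot: [-2.217, -2.222, -0.003]
force: [-3.0, 7.4, 8.6]
width: 0.719
gripper_force: 10.0
[ 0.57827254 -0.0661259   0.33081661] [-3.59637112  6.83304605  9.02245985]
```

View pics/s3.png

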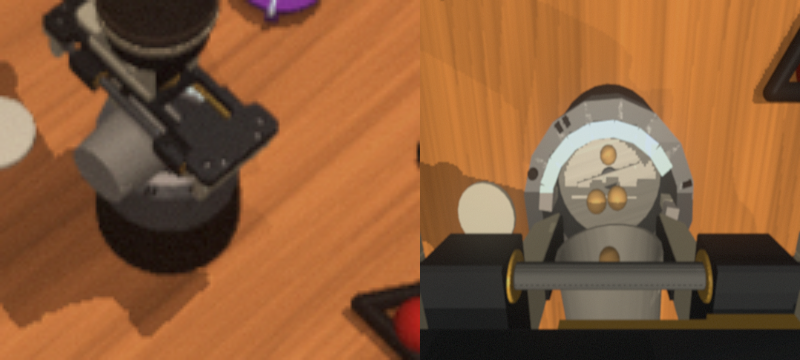

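Three nuts are in the bowl and at least one is still in the cup. I'll tip it slightly more and shake gently.

```bash
python3 -m inch '-0.003 0 0.001 0 0.05; -0.006 0 0.002 0 0.05; -0.006 0 0.003 0 0.05; -0.002 0 0.003 0 0.05; 0 0 0.003 0 0.05'
python3 -m inch '-0.006 0 0 0 0.05; 0 0 0 0 0.05; -0.006 0 0 0 0.05; 0 0 0 0 0.05; 0 0 0 0 0.05'
python3 - <<'E'
from h import *
a=arm.get_image("scene")[170:290,200:340];b=arm.get_image("wrist")
v=np.hstack([cv2.resize(a,(420,360)),cv2.resize(b,(380,360))])
cv2.imwrite("pics/s4.png",v[:,:,::-1]);print(arm.observe()["position"],arm.observe()["force"])
for i in range(1):
    print([(d["conf"],d["point"]) for d in arm.look_for("wrist","nut%d_center"%i)])
E
```

```text
clock: 9.85
position: [0.5784, -0.0691, 0.3283]
ee_rot: [2.221, 2.219, 0.0]
force: [-0.2, -4.3, 5.0]
width: 0.72
gripper_force: 12.4
clock: 10.35
position: [0.5786, -0.068, 0.3282]
ee_rot: [2.22, 2.221, 0.002]
force: [-1.2, 0.0, 7.5]
width: 0.714
gripper_force: 12.9
[ 0.57857766 -0.06808035  0.32821566] [-5.04006843e-01 -5.65182613e-03  8.69789222e+00]
[(0.75, [149.4, 252.8])]
```

View pics/s4.png

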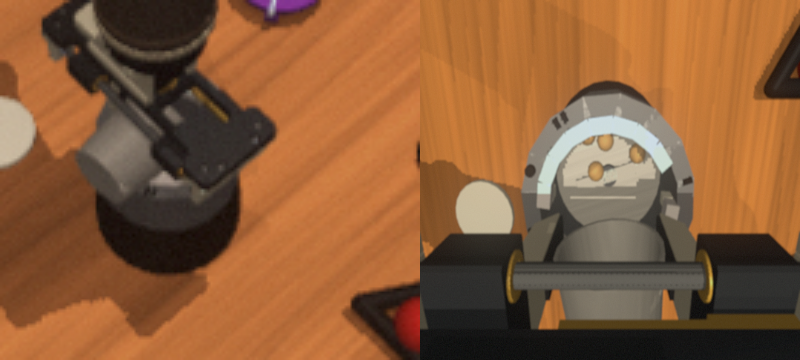

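```bash
python3 -m inch '0 0 -0.006 0 0.05; -0.003 0 -0.014 0 0.05; -0.012 0 -0.022 0 0.05; -0.022 0 -0.028 0 0.05; -0.032 0 -0.032 0 0.05'
python3 -m inch '-0.015 0 -0.004 0 0.05; -0.03 0 -0.006 0 0.05; -0.05 0 -0.008 0 0.05; -0.07 0 -0.008 0 0.05; -0.09 0 -0.008 0 0.05'
python3 -m inch '0 0 0 0 0.05; 0 0 0 0 0.05; 0 0 0 0 0.05'
python3 - <<'E'
from h import *
a=arm.get_image("scene")[150:310,140:340];b=arm.get_image("wrist")
v=np.hstack([cv2.resize(a,(420,360)),cv2.resize(b,(380,360))])
cv2.imwrite("pics/s5.png",v[:,:,::-1]);print(arm.observe()["position"],arm.observe()["force"])
E
```

```text
clock: 11.0
position: [0.578, -0.1019, 0.3606]
ee_rot: [2.222, 2.22, 0.001]
force: [-0.6, -0.4, -1.7]
width: 0.716
gripper_force: 10.0
clock: 11.5
position: [0.5778, -0.1925, 0.3677]
ee_rot: [2.222, 2.22, -0.001]
force: [0.1, -1.1, -1.8]
width: 0.716
gripper_force: 10.0
clock: 11.8
position: [0.5782, -0.1901, 0.3675]
ee_rot: [-2.22, -2.221, -0.0]
force: [0.2, -1.0, -1.5]
width: 0.715
gripper_force: 10.0
[ 0.57826973 -0.18969289  0.36757791] [-0.50694087 -0.14454839 -0.98438451]
```

View pics/s5.png

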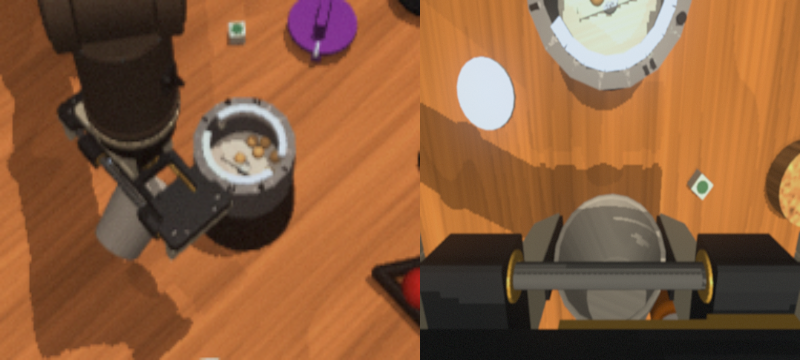

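Five or six nuts show in the bowl and the cup interior looks empty. The cup is still held tilted by pad friction, so I'll carry it back low over its place and relax the grip to let it swing upright.

```bash
python3 -m inch '-0.03 -0.016 0 0 0.05; -0.065 -0.032 0.02 0 0.05; -0.09 -0.048 0.06 0 0.05; -0.11 -0.064 0.1 0 0.05; -0.11 -0.064 0.132 0 0.05'
python3 -m inch '0 0 0 0 0.05; 0 0 0 0 0.05; 0 0 0 0 0.05; 0 0 0 0 0.05; 0 0 0 0 0.05' 3
python3 - <<'E'
from h import *
a=arm.get_image("scene");b=arm.get_image("wrist")
print(px("scene",[.5145,-.3,.03]))
v=np.hstack([cv2.resize(a[200:340,90:260],(420,360)),cv2.resize(b,(380,360))])
cv2.imwrite("pics/s6.png",v[:,:,::-1]);print(arm.observe()["position"],arm.observe()["force"])
cv2.imwrite("pics/g6.png",cv2.resize(a[190:270,220:320],(800,600))[:,:,::-1])
for d in arm.silhouettes("scene","cup")[:1]:
    ys,xs=np.nonzero(d["region"]);m=cv2.minAreaRect(np.c_[xs,ys].astype(np.float32));print(d["conf"],d["point"],m)
n=[]
for i in range(6): n+=[tuple(np.round(d["point"])) for d in arm.look_for("scene","nut%d_center"%i) if d["conf"]>.4]
print(n)
E
```

```text
clock: 12.4
position: [0.5111, -0.3033, 0.2343]
ee_rot: [-2.226, -2.216, 0.004]
force: [0.1, -0.1, -0.9]
width: 0.72
gripper_force: 10.0
clock: 12.9
position: [0.5148, -0.3003, 0.2371]
ee_rot: [2.219, 2.221, 0.002]
force: [-0.9, 0.2, -1.0]
width: 0.717
gripper_force: 3.0
[275.75356601 166.73817045]
[ 0.5144793  -0.30032382  0.23654471] [ 0.26445901  0.21948428 -0.85413971]
0.62 [267.9, 160.9] ((158.85617065429688, 272.8835754394531), (15.332392692565918, 29.37733268737793), 20.556041717529297)
[]
```

View pics/s6.png

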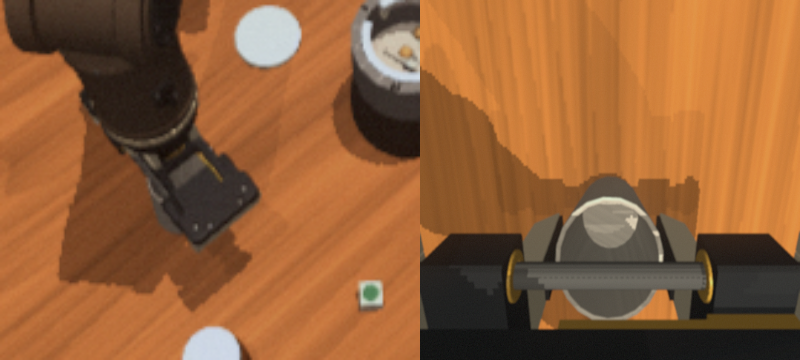

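The cup is upright and empty, with its floor visible inside the rim. I'll lower it and release.

```bash
python3 -m inch '0 0 0.004 0 0.05; 0 0 0.008 0 0.05; 0 0 0.011 0 0.05; 0 0 0.012 0 0.05; 0 0 0.012 0 0.05'
python3 -m inch '0 0 0 0 0.075; 0 0 0 0 0.0918; 0 0 0 0 0.0918; 0 0 -0.01 0 0.0918; 0 0 -0.03 0 0.0918'
python3 -m inch '0 0 -0.04 0 0.0918; 0 0 -0.085 0 0.0918; 0 0 -0.13 0 0.0918; 0 0 -0.16 0 0.0918; 0 0 -0.16 0 0.0918'
python3 - <<'E'
from h import *
for cam in ("wrist","scene","top"):
  b=arm.get_image(cam)
  for d in arm.silhouettes(cam,"cup")[:1]:
    ys,xs=np.nonzero(d["region"]);print(cam,d["conf"],ray(cam,d["point"],.036).round(3),[ys.min(),ys.max(),xs.min(),xs.max()])
  P=[px(cam,[.5145+r*np.cos(t),-.3+r*np.sin(t),z]) for r,z in((.027,0),(.033,.072)) for t in np.arange(0,6.3,.1)]
  print("upright expects",np.min(P,0).round(),np.max(P,0).round())
n=[]
for i in range(3): n+=[(cam,tuple(np.round(d["point"])),d["conf"]) for cam in("scene","top") for d in arm.look_for(cam,"nut%d_center"%i) if d["conf"]>.3]
print(n)
E
```

```text
clock: 13.85
position: [0.514, -0.3005, 0.2234]
ee_rot: [-2.221, -2.221, 0.0]
force: [-0.1, 0.4, -0.6]
width: 0.724
gripper_force: 3.0
clock: 14.35
position: [0.5137, -0.3002, 0.2535]
ee_rot: [-2.22, -2.22, 0.001]
force: [0.7, 0.7, -0.4]
width: 0.995
gripper_force: 0.0
clock: 14.85
position: [0.5144, -0.3017, 0.4192]
ee_rot: [2.217, 2.215, 0.005]
force: [1.3, -0.4, 0.2]
width: 1.0
gripper_force: 0.0
upright expects [131. 222.] [199. 288.]
scene 0.7 [ 0.505 -0.303  0.036] [np.int64(260), np.int64(289), np.int64(150), np.int64(178)]
upright expects [257. 150.] [290. 179.]
top 0.76 [ 0.511 -0.311  0.036] [np.int64(189), np.int64(210), np.int64(349), np.int64(375)]
upright expects [188. 347.] [211. 375.]
[('top', (np.float64(145.0), np.float64(388.0)), 0.38), ('scene', (np.float64(163.0), np.float64(253.0)), 0.51)]
```

The cup stands where it started, and its silhouette matches an upright cup. Next I'll check the nuts from above on the way to the lid.

```bash
python3 -m inch '0.048 0.009 0 0 0.0918; 0.096 0.018 0 0 0.0918; 0.144 0.027 0 0 0.0918; 0.192 0.036 0 0 0.0918; 0.24 0.046 0 0 0.0918' | head -2
python3 - <<'E'
from h import *
im=arm.get_image("wrist");print(arm.observe()["position"],px("wrist",[.578,-.054,.15]),px("wrist",[.578,-.054,.09]))
c=px("wrist",[.578,-.054,.12]).astype(int)
cv2.imwrite("pics/n.png",cv2.resize(im[max(0,c[0]-90):c[0]+90,c[1]-120:c[1]+120],(640,480),interpolation=cv2.INTER_CUBIC)[:,:,::-1])
E
```

```text
clock: 15.95
position: [0.5601, -0.0586, 0.4138]
[ 0.56226846 -0.04874721  0.41302946] [202.43541595 274.86310317] [181.03845589 271.23977687]
```

View pics/n.png

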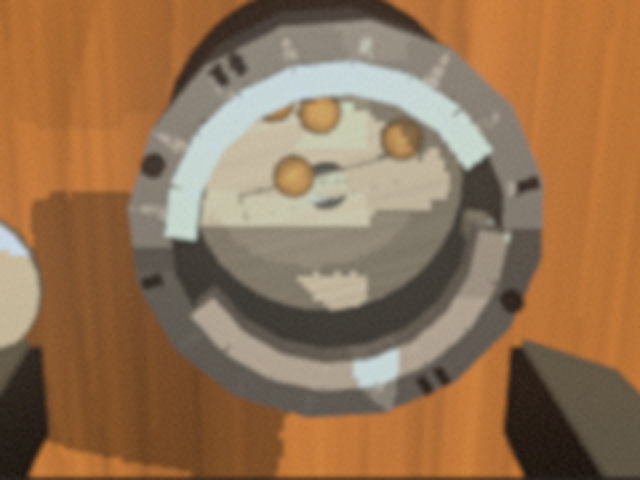

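The crop shows four nuts in the bowl and the slot bars at (527, 185) and (152, 282). The half-mark studs are at (152, 165) and (512, 300). The earlier scene view showed five or more, and the far side is hidden by the lip. I'll work out the grinder pose and count nuts numerically.

```bash
python3 - <<'E'
from h import *
c=px("wrist",[.578,-.054,.12]).astype(int)
f=lambda x,y: ray("wrist",(c[0]-90+y/2.6667,c[1]-120+x/2.6667),.151)
b=[f(527,185),f(152,282)];s=[f(512,300),f(152,165)]
for p in(b,s): print(p[0].round(4),p[1].round(4),((p[0]+p[1])/2).round(4),np.linalg.norm(p[0]-p[1]),np.arctan2(*(p[0]-p[1])[1::-1]))
E
python3 -m inch '0.048 -0.005 0 0 0.0918; 0.096 -0.01 0 0 0.0918; 0.144 -0.016 0 0 0.0918; 0.192 -0.021 0 0 0.0918; 0.24 -0.027 0 0 0.0918' | head -2
python3 -m inch '0.033 -0.004 0 -0.14 0.0918; 0.066 -0.007 0 -0.28 0.0918; 0.1 -0.011 0 -0.42 0.0918; 0.133 -0.015 0 -0.56 0.0918; 0.157 -0.018 0 -0.7 0.0918' | head -2
python3 -m inch '0 0 0 -0.14 0.0918; 0 0 0 -0.14 0.0918; 0 0 0 -0.14 0.0918'
python3 - <<'E'
from h import *
a=arm.get_image("scene");h=cv2.cvtColor(a,cv2.COLOR_RGB2HSV)
cc=px("scene",[.578,-.054,.13]).astype(int);print(cc)
w=a[cc[0]-26:cc[0]+30,cc[1]-26:cc[1]+26].astype(int)
m=((w[:,:,0]-w[:,:,2]>70)&(w[:,:,0]>110)).astype(np.uint8)
n,l,st,ce=cv2.connectedComponentsWithStats(m)
print([(tuple(ce[i].round()),int(st[i,4])) for i in range(1,n)])
for k in m: print("".join(".#"[v] for v in k))
arm.get_image("wrist")
for q,z in(("lid",0),("lid_grip",.062)):
    for d in arm.place_of("wrist",q)[:3]: print(q,d["conf"],d["point"],ray("wrist",d["point"],z))
im=arm.get_image("wrist");g=im.astype(int)
# bright pointers near lid: white-ish
o=arm.observe();print(o["position"],o["ee_rot"],o["joints"].round(2))
np.save("w.npy",im);np.save("cal.npy",np.array(arm.get_calibration("wrist")["pose"]))
E
```

```text
[ 0.6335 -0.0266  0.151 ] [ 0.5267 -0.0569  0.151 ] [ 0.5801 -0.0418  0.151 ] 0.11099421437783184 0.27683103533023884
[ 0.6324 -0.0614  0.151 ] [ 0.5278 -0.022   0.151 ] [ 0.5801 -0.0417  0.151 ] 0.11183575408816578 -0.36071810974151025
clock: 16.5
position: [0.5327, 0.1812, 0.4139]
clock: 17.0
position: [0.5145, 0.3389, 0.4135]
clock: 17.3
position: [0.5156, 0.3356, 0.4137]
ee_rot: [1.13, 2.931, -0.001]
force: [-0.8, 0.1, 0.0]
width: 1.0
gripper_force: 0.0
[217 255]
[((np.float64(20.0), np.float64(9.0)), 453), ((np.float64(33.0), np.float64(24.0)), 32), ((np.float64(37.0), np.float64(22.0)), 7), ((np.float64(25.0), np.float64(29.0)), 17), ((np.float64(41.0), np.float64(28.0)), 4), ((np.float64(51.0), np.float64(44.0)), 28), ((np.float64(1.0), np.float64(53.0)), 12)]
####################################################
####################################################
######################..........####################
###################.................################
################......................##############
##############...........................###########
####
[... 2437 characters left out ...]
................................................#
###...............................................##
##................................................##
##................................................##
lid 0.93 [197.1, 152.6] [0.46987892 0.20299333 0.        ]
lid 0.6 [149.8, 270.8] [0.52427877 0.35320735 0.        ]
lid 0.56 [38.8, 164.9] [0.35468828 0.34826233 0.        ]
lid_grip 0.95 [156.3, 276.3] [0.52193181 0.35904064 0.062     ]
lid_grip 0.62 [218.6, 130.6] [0.46821996 0.19680783 0.062     ]
lid_grip 0.59 [34.8, 149.7] [0.35865845 0.34712456 0.062     ]
[0.51530897 0.33605315 0.41383386] [1.12596819e+00 2.93273131e+00 8.99980959e-05] [-0.91  0.42  0.36  1.61 -0.16  1.14  0.32]
```

Run:
```python
from h import *
im=np.load("w.npy").astype(int)
c=px("wrist",[.522,.355,.03]).astype(int);print(c)
best=None
for d in arm.silhouettes("wrist","lid"):
    print(d["conf"],d["point"]); 
    if abs(np.array(d["point"])-c).max()<30: best=d
ys,xs=np.nonzero(best["region"]);print(ys.min(),ys.max(),xs.min(),xs.max())
r0,c0=c-55
w=im[r0:r0+110,c0:c0+110]
m=((w.min(2)>140)).astype(np.uint8)
n,l,st,ce=cv2.connectedComponentsWithStats(m)
P=[]
for i in range(1,n):
    if st[i,4]>5:
        p=(ce[i][1]+r0,ce[i][0]+c0);q=ray("wrist",p,.03);print(p,st[i,4],q.round(4))
# nuts
for x,y in((33,24),(31,21),(37,22),(25,29),(41,28)): print(ray("scene",(217-26+y,255-26+x),.0925).round(3))
```

```text
[152 271]
0.9 [201.3, 140.2]
0.82 [38.4, 160.7]
0.57 [149.8, 273.2]
101 197 229 317
(np.float64(109.0576923076923), np.float64(271.11538461538464)) 104 [0.4856 0.3859 0.03  ]
(np.float64(190.86486486486487), np.float64(274.0810810810811)) 37 [0.5574 0.3278 0.03  ]
[ 0.569 -0.023  0.093]
[ 0.559 -0.021  0.093]
[ 0.572 -0.011  0.093]
[ 0.567 -0.048  0.093]
[ 0.592 -0.015  0.093]
```

```bash
python3 - <<'E'
from h import *
a=arm.get_image("top")
cc=px("top",[.578,-.053,.09]).astype(int);print(cc)
w=cv2.resize(a[cc[0]-18:cc[0]+18,cc[1]-18:cc[1]+18],None,fx=2,fy=2,interpolation=cv2.INTER_CUBIC).astype(int)
m=((w[:,:,0]-w[:,:,2]))
for k in m[::2]: print("".join(".:+#"[min(3,max(0,(v-30)//15))] for v in k))
for cam in ("top","scene"):
  arm.get_image(cam)
  for q in ("nut0_center","nut1_center"): print(cam,[(np.round(d["point"]).tolist(),d["conf"]) for d in arm.silhouettes(cam,q)])
E
python3 -m inch '0.01 0.02 0.03 -0.05 0.0918; 0.01 0.02 0.07 -0.05 0.0918; 0.01 0.02 0.11 -0.05 0.0918; 0.01 0.02 0.14 -0.05 0.0918; 0.01 0.02 0.15 -0.05 0.0918' | head -3
python3 - <<'E'
from h import *
arm.get_image("top")
arm.get_image("wrist");print(arm.observe()["position"],arm.observe()["ee_rot"])
for d in arm.place_of("wrist","lid_grip")[:2]: print(d["conf"],d["point"],ray("wrist",d["point"],.062))
o=arm.observe();t=2*np.arctan2(o["ee_rot"][1],o["ee_rot"][0])-np.pi/2
print("toolang",t)
E
```

```text
[174 276]
########+:..........................................................:+##
######+:.............................................................::+
####+:..................................................................
###::...................................................................
++:.....................................................................
:.......................................................................
........................................................................
........................................................................
.......................::::::...........................................
.....................::++###++:.........................................
.....................:+######+:.........................................
.....................::+###++:..........................................
.............::..........::.............................................
...........:::::........................................................
...........::::.....................................................
[... 1196 characters left out ...]
.................................................
........................................................................
........................................................................
:.......................................................................
++:...................................................................::
top []
top []
scene [([184.0, 388.0], 0.4)]
scene [([272.0, 164.0], 0.41)]
clock: 18.45
position: [0.52, 0.3576, 0.2604]
ee_rot: [-1.048, -2.959, 0.007]
[0.52078289 0.35794193 0.26271872] [-1.0487251  -2.96013944  0.00331424]
0.75 [5.9, 37.3] [0.36234853 0.34942938 0.062     ]
0.66 [231.6, 259.0] [0.5251828  0.35793263 0.062     ]
toolang 0.889731948803683
```

Run:
```python
from h import *
for cam,P in (("top",[.5145,-.3,.04]),("scene",[.5145,-.3,.05])):
    a=arm.get_image(cam);cc=px(cam,P).astype(int);w=a[cc[0]-18:cc[0]+18,cc[1]-18:cc[1]+18].astype(int)
    w=cv2.resize(w.astype(np.uint8),None,fx=2,fy=1,interpolation=cv2.INTER_LINEAR).astype(int)
    print(cam)
    for k in (w[:,:,0]-w[:,:,2]): print("".join(".:+#"[min(3,max(0,(v-25)//15))] for v in k))
```

```text
top
########################################################################
########################################################################
########################################################################
########################################################################
########################################################################
########################################################################
##########################################+++++#########################
####################################++:::........:::::+++###############
#################################++::....................::+############
##############################+::..........................::+##########
##########################++::...............................::+########
########################+:.....................................::+######
######################+:.........................................::+####
####################+:............................................::+###
##################+::...............................................:+##
#
[... 3465 characters left out ...]
.................................:#########
############+:................................................:#########
#############++::............................................:##########
################+:...........................................:##########
#################++::.......................................:+##########
###################++::....................................+############
#####################++:.................................:##############
#######################++:..............................+###############
##########################+::........................:##################
############################++::..................:+####################
```

The cup is empty and five nuts are visible in the bowl. The sixth is presumably under the lip, since none shows elsewhere. Grasping the lid.

```bash
python3 -m inch '-0.002 0.001 0.02 0 0.0918; -0.002 0.001 0.04 0 0.0918; -0.002 0.001 0.052 0 0.0918; -0.002 0.001 0.052 0 0.0918; -0.002 0.001 0.052 0 0.0918'
python3 -m inch '0 0 0 0 0.03; 0 0 0 0 0.01; 0 0 0 0 0.01; 0 0 0 0 0.01; 0 0 0 0 0.01' 40
python3 -m inch '0 0 0 0 0.01; 0 0 0 0 0.01; 0 0 0 0 0.01; 0 0 0 0 0.01; 0 0 0 0 0.01'
```

```text
clock: 19.2
position: [0.5236, 0.3578, 0.2128]
ee_rot: [1.049, 2.961, 0.002]
force: [0.3, 1.1, -0.6]
width: 0.996
gripper_force: 0.0
clock: 19.7
position: [0.5233, 0.3576, 0.2119]
ee_rot: [1.049, 2.961, 0.0]
force: [0.2, 0.1, 0.1]
width: 0.616
gripper_force: 0.0
clock: 20.2
position: [0.5232, 0.3576, 0.2117]
ee_rot: [-1.049, -2.961, 0.0]
force: [-1.6, -1.5, 0.6]
width: 0.18
gripper_force: 0.7
```

```bash
python3 -m inch '0 0 0 0 0.01; 0 0 0 0 0.01; 0 0 0 0 0.01; 0 0 -0.03 0 0.01; 0 0 -0.07 0 0.01'
python3 -m inch '0 0 -0.04 0 0.01; 0 0 -0.08 0 0.01; 0 0 -0.12 0 0.01; 0 0 -0.12 0 0.01; 0 0 -0.12 0 0.01'
python3 - <<'E'
from h import *
T=np.load("cal.npy");K=np.array(arm.get_calibration("wrist")["intrinsics"])
im=np.load("w.npy");g=im.astype(int).max(2)
c0=np.array([152,271]);w=g[85:215,215:330]
print("rows"); 
for k in w[::5]: print("".join("%4d"%v for v in k[::6]))
E
```

```text
clock: 20.7
position: [0.5223, 0.3572, 0.2803]
ee_rot: [-1.048, -2.959, 0.007]
force: [1.5, 1.3, -1.0]
width: 0.153
gripper_force: 40.0
clock: 21.2
position: [0.5232, 0.3576, 0.4022]
ee_rot: [1.049, 2.961, 0.002]
force: [0.4, -0.4, -2.4]
width: 0.151
gripper_force: 40.0
rows
 209 207 206 218 208 206 215 209 210 192 207 204 208 197 191 184 192 190 191 191
 209 200 219 210 199 216 208 211 193 211 201 210 196 192 184 195 190 190 188 188
 202 219 212 201 214 210 216 198 198 197 210 195 194 181 191 190 188 187 188 175
 216 213 202 209 208 219 196 199 188 202 198 193 181 187 190 189 187 184 176 175
 217 205 202 209 220 201 199 193 155 222 143 150 186 190 185 187 185 175 180 196
 207 203 212 220 203 198 125  73  79 166  75  78  74 119 184 179 172 181 196 200
 205 198 218 207 200  89  77  73  72 134  79  75  71  74  76 175 177 194 197 200
 197 218 211 201 113  75  75  74  71 114  76  72  70  73  73  79 195 196 200 198
 213 213 203 142  73  71  74  70  70  61  56  70  70  69  71  73 173 199 200 191
 216 205 196  96  70  71  68  68  56  58  61  63  68  67  68  73  72 200 189 198
 206 200 172  
[... 581 characters left out ...]
  52  53  49  53  49  55  67  68  71 163 224 223 223
 129 136 180 195  65  66  60  51  53  51  55  54  57  69  70  69 226 224 221 221
 134 141 153 189 190  61  63  57  55  54  56  54  58  69  69 219 223 222 219 222
 142 139 154 186 217 198  63  56  60  55 167  59  60  68 215 222 221 220 220 214
 137 135 156 201 190 198 152 105  61  59 184  65 160 225 222 220 219 219 212 220
 138 132 151 146 153 153 149 147 146 153 201 158 222 222 220 218 216 209 219 219
 134 155 209 215 220 214 146 146 148 158 156 162 222 218 216 214 209 218 219 218
 146 213 220 223 219 213 211 213 209 185 216 217 218 217 215 208 218 219 220 207
 212 220 224 220 213 211 203 223 221 223 223 217 216 212 208 217 218 220 207 197
```

Run:
```python
from h import *
from scipy.optimize import minimize
T=np.load("cal.npy");K=np.array(arm.get_calibration("wrist")["intrinsics"])
g=np.load("w.npy").astype(int).max(2)
m=np.zeros(g.shape,np.uint8);m[85:215,215:330]=(g[85:215,215:330]<105)
m=cv2.morphologyEx(m,cv2.MORPH_CLOSE,np.ones((7,7)))
t=np.linspace(0,2*np.pi,90)
def proj(P): q=(P-T[:3,3])@T[:3,:3]*[1,-1,-1]@K.T; return q[:,:2]/q[:,2:]
def cost(p):
    P=np.vstack([np.c_[p[0]+.05*np.cos(t),p[1]+.05*np.sin(t),0*t+z] for z in(.022,.03)])
    h=cv2.convexHull((proj(P)*16).astype(np.int32));r=np.zeros_like(m);cv2.fillConvexPoly(r,h,1,shift=4)
    return 1-(r&m).sum()/(r|m).sum()
s=minimize(cost,[.522,.357],method="Nelder-Mead",options=dict(initial_simplex=[[.518,.353],[.527,.355],[.52,.362]]))
print(s.x,s.fun,m.sum())
o=arm.observe();print(o["position"],o["joints"].round(2))
```

```text
[0.52175856 0.35565482] 0.06645817044566071 5974
[0.52320766 0.35762189 0.40222723] [-0.91  0.46  0.34  1.57 -0.17  1.14  0.36]
```

```bash
python3 -m inch '-0.03 -0.028 0 -0.12 0.01; -0.06 -0.057 0 -0.24 0.01; -0.09 -0.085 0 -0.36 0.01; -0.12 -0.114 0 -0.48 0.01; -0.15 -0.142 0 -0.6 0.01' |head -3
python3 -m inch '-0.009 -0.041 0 -0.08 0.01; -0.018 -0.082 0 -0.16 0.01; -0.027 -0.122 0 -0.24 0.01; -0.036 -0.163 0 -0.32 0.01; -0.044 -0.203 0 -0.356 0.01' |head -3
python3 -m inch '0 0 0 0 0.01; 0 0 0 0 0.01; 0 0 0 0 0.01'
python3 - <<'E'
from h import *
arm.get_image("scene");o=arm.observe();r=o["ee_rot"];t=2*np.arctan2(r[1],r[0])-np.pi/2
print(o["position"],"bar",t-np.pi/2,o["joints"].round(2),o["force"],o["ft_torque"])
for cam in("scene","top"):
  arm.get_image(cam)
  for q in("slot","half_mark"):
    for d in arm.place_of(cam,q)[:2]: print(cam,q,d["conf"],d["point"],ray(cam,d["point"],.15).round(4))
E
```

```text
clock: 21.7
position: [0.5497, 0.1512, 0.3996]
ee_rot: [-0.119, -3.136, 0.002]
clock: 22.2
position: [0.5773, -0.0546, 0.3996]
ee_rot: [0.435, -3.108, -0.001]
clock: 22.5
position: [0.5776, -0.0518, 0.4003]
ee_rot: [0.432, -3.109, -0.002]
force: [0.3, 0.7, -1.9]
width: 0.15
gripper_force: 40.0
[ 0.57765479 -0.05148484  0.40066481] bar -6.00620917913545 [-0.18  0.37  0.25  1.71 -0.1   1.08  1.94] [ 0.22128781 -0.81545699 -1.39281051] [ 0.06507057  0.06365302 -0.01026427]
scene slot 0.64 [227.0, 271.9] [ 0.6322 -0.0489  0.15  ]
scene half_mark 0.68 [228.3, 261.7] [ 0.6184 -0.0697  0.15  ]
```

```bash
python3 -m inch '0 -0.001 0.012 0 0.01; 0 -0.001 0.024 0 0.01; 0 -0.001 0.034 0 0.01; 0 -0.001 0.036 0 0.01; 0 -0.001 0.036 0 0.01'
python3 -m inch '0 0 0.002 0 0.01; 0 0 0.004 0 0.01; 0 0 0.006 0 0.01; 0 0 0.008 0 0.01; 0 0 0.008 0 0.01'
python3 -c "
from cell import arm;o=arm.observe();print(o['position'],o['force'],o['ft_torque'])"
```

```text
clock: 23.35
position: [0.5779, -0.054, 0.3649]
ee_rot: [0.43, -3.11, -0.0]
force: [-0.1, 0.5, -2.3]
width: 0.151
gripper_force: 40.0
clock: 23.85
position: [0.578, -0.054, 0.3575]
ee_rot: [0.431, -3.112, -0.0]
force: [0.0, -0.4, -0.7]
width: 0.158
gripper_force: 40.0
[ 0.57802703 -0.05395336  0.35750918] [ 0.00204218 -0.36890123 -0.70423731] [ 0.05670033  0.02330723 -0.04578898]
```

```bash
python3 -m inch '0 0 0.003 0 0.01; 0 0 0.006 0 0.01; 0 0 0.009 0 0.01; 0 0 0.009 0 0.01; 0 0 0.009 0 0.01'
python3 -m inch '0 0 0.002 0 0.01; 0 0 0.004 0 0.01; 0 0 0.006 0 0.01; 0 0 0.008 0 0.01; 0 0 0.008 0 0.01'
```

```text
clock: 24.35
position: [0.5781, -0.054, 0.3486]
ee_rot: [0.431, -3.112, -0.0]
force: [-0.1, 0.2, -2.1]
width: 0.152
gripper_force: 40.0
clock: 24.85
position: [0.578, -0.054, 0.3404]
ee_rot: [0.431, -3.111, -0.0]
force: [0.7, 0.4, -1.7]
width: 0.151
gripper_force: 40.0
```

```bash
python3 -m inch '0 0 0.001 0 0.01; 0 0 0.001 0 0.01; 0 0 0.001 0 0.01'
python3 -m inch '0 0 0.001 0 0.01; 0 0 0.001 0 0.01; 0 0 0.001 0 0.01'
python3 -c "
from cell import arm;o=arm.observe();print(o['position'],o['force'],o['ft_torque'],o['joints'][6])"
```

```text
clock: 25.15
position: [0.5781, -0.054, 0.3398]
ee_rot: [-0.431, 3.112, 0.0]
force: [0.2, -0.2, -2.4]
width: 0.148
gripper_force: 40.0
clock: 25.45
position: [0.5781, -0.054, 0.3396]
ee_rot: [-0.431, 3.111, 0.0]
force: [-3.7, 0.7, 6.6]
width: 0.149
gripper_force: 40.0
[ 0.57810713 -0.05403223  0.33964889] [-3.65092891  0.73903733  6.5615963 ] [ 0.13440397  0.71102041 -0.06823779] 1.9613418712947743
```

Seated: the TCP is at z 0.3396 with rim contact felt. Now twisting clockwise in small steps.

```bash
Q='from cell import arm;import numpy as np;o=arm.observe();r=o["ee_rot"];t=2*np.arctan2(r[1],r[0])-np.pi;print("bar",(t+np.pi/2)%np.pi-np.pi/2,o["ft_torque"].round(3),o["force"].round(1))'
python3 -m inch '0 0 -0.0005 0.02 0.01; 0 0 -0.0005 0.04 0.01; 0 0 -0.0005 0.04 0.01' 50 >/dev/null; python3 -c "$Q"
python3 -m inch '0 0 0 0.04 0.01; 0 0 0 0.08 0.01; 0 0 0 0.08 0.01' >/dev/null; python3 -c "$Q"
python3 -m inch '0 0 0 0.06 0.01; 0 0 0 0.12 0.01; 0 0 0 0.12 0.01' >/dev/null; python3 -c "$Q"
python3 -m inch '0 0 0 0.06 0.01; 0 0 0 0.12 0.01; 0 0 0 0.18 0.01; 0 0 0 0.2 0.01; 0 0 0 0.2 0.01'; python3 -c "$Q"
```

```text
bar 0.23409892572280766 [-0.008  0.255  0.015] [-0.9 -1.1  4.5]
bar 0.15477873751013105 [0.117 0.218 0.022] [-0.9  0.8  5.5]
bar 0.034667547572162505 [ 0.241  0.212 -0.016] [-0.6  0.8  4.9]
clock: 26.85
position: [0.5784, -0.0536, 0.3396]
ee_rot: [0.257, 3.13, 0.001]
force: [-0.8, 0.7, 4.8]
width: 0.147
gripper_force: 50.0
bar -0.16374894440692866 [0.256 0.151 0.187] [-0.8  0.7  4.8]
```

```bash
Q='from cell import arm;import numpy as np;o=arm.observe();r=o["ee_rot"];t=2*np.arctan2(r[1],r[0])-np.pi;print("bar",(t+np.pi/2)%np.pi-np.pi/2,o["ft_torque"].round(3),o["force"].round(1))'
python3 -m inch '0 0 0 0.06 0.01; 0 0 0 0.12 0.01; 0 0 0 0.18 0.01; 0 0 0 0.2 0.01; 0 0 0 0.2 0.01'; python3 -c "$Q"
python3 -m inch '0 0 0 0 0.01; 0 0 0 0 0.01; 0 0 0 0 0.01' >/dev/null; python3 -c "$Q"
python3 - <<'E'
from h import *
c=np.array([.5781,-.0535])
im=arm.get_image("wrist");g=im.astype(int)
# sample annulus in polar coords on rim plane: pointers (z=.158, r 40-50), studs (z=.151, r 56.5)
def polar(cam,g,z,r,N=360):
    out=[]
    for k in range(N):
        a=2*np.pi*k/N-np.pi; v=[]
        for rr in r:
            p=px(cam,[c[0]+rr*np.cos(a),c[1]+rr*np.sin(a),z]); i,j=np.round(p).astype(int)
            v.append(g[i,j].max() if 0<=i<384 and 0<=j<512 else -1)
        out.append(np.mean(v))
    return np.array(out)
for cam in("wrist","scene","top"):
    g=arm.get_image(cam).astype(int)
    A=polar(cam,g,.158,[.044,.046,.048]);B=polar(cam,g,.151,[.0555,.0565,.0575])
    print(cam);
    print("lid",[(int(k)*1-180,int(A[k])) for k in range(0,360,3) if A[k]>140 ])
    print("rim dark",[(k-180,int(B[k])) for k in range(0,360,3) if 0<=B[k]<60])
E
```

```text
clock: 27.35
position: [0.5784, -0.0537, 0.3396]
ee_rot: [0.568, 3.089, 0.001]
force: [-0.1, 0.9, 5.2]
width: 0.148
gripper_force: 50.0
bar -0.36381780648136 [0.173 0.235 0.163] [-0.1  0.9  5.2]
bar -0.3632073454458169 [0.171 0.224 0.129] [-0.8  1.2  6.3]
wrist
lid [(-48, 151), (-45, 148), (3, 162), (159, 255), (162, 255)]
rim dark [(-93, 59), (-90, 56), (-87, 52), (-84, 48), (-81, 47), (-78, 52), (-75, 53), (-72, 53), (-69, 55), (-66, 52), (-63, 51), (-60, 52), (-57, 53), (-54, 52), (-51, 52), (-48, 53), (-27, 41), (-24, 44), (-21, 44), (-18, 46), (-15, 42), (39, 41), (42, 45), (45, 48), (48, 50), (51, 54), (54, 58)]
scene
lid [(-21, 176), (-18, 204), (156, 145), (159, 141), (168, 142)]
rim dark [(-168, 47), (-165, 35), (-162, 35), (-159, 35), (-156, 36), (-153, 26), (-150, 29), (-147, 55), (-141, 54), (-138, 44), (-135, 56), (-132, 58), (-129, 50), (-60, 56), (-57, 58), (-54, 52), (-24, 51), (-21, 43), (75, 52), (78, 28), (81, 27), (84, 31), (87, 39), (90, 52), (93, 48), (96, 48), (99, 42), (102, 32), (105, 29), (108, 29), (111, 31), (114, 46)]
top
lid []
rim dark []
```

Run:
```python
from h import *
arm.get_image("top")
c=np.array([.5781,-.0535])
for cam,lo,hi in(("wrist",148,172),("scene",-33,-8)):
    g=arm.get_image(cam).astype(np.float32).max(2)
    for nm,z,rs in(("lid",.158,(.043,.045,.047)),("stud",.1515,(.055,.0565,.058)),):
        row=[]
        for a in range(lo,hi):
            v=[cv2.getRectSubPix(g,(1,1),tuple(map(float,px(cam,[c[0]+r*np.cos(np.radians(a)),c[1]+r*np.sin(np.radians(a)),z])[::-1])))[0,0] for r in rs]
            row.append(int(np.mean(v)))
        print(cam,nm,lo,row)
```

```text
wrist lid 148 [88, 89, 88, 87, 87, 86, 87, 85, 97, 213, 255, 255, 255, 255, 254, 157, 84, 84, 84, 84, 83, 83, 82, 81]
wrist stud 148 [219, 225, 245, 248, 232, 220, 219, 213, 154, 123, 126, 125, 124, 126, 164, 203, 202, 207, 214, 216, 215, 215, 215, 223]
scene lid -33 [37, 37, 38, 38, 38, 39, 43, 49, 64, 89, 120, 153, 183, 201, 204, 186, 152, 110, 73, 49, 41, 41, 42, 41, 41]
scene stud -33 [138, 141, 145, 151, 155, 150, 138, 126, 100, 72, 52, 47, 47, 58, 71, 87, 108, 128, 138, 139, 138, 138, 140, 143, 149]
```

The pointer is about 1 to 2° short of the stud, so I'll turn a little further and hold.

```bash
python3 -m inch '0 0 0 0.02 0.01; 0 0 0 0.03 0.01; 0 0 0 0.03 0.01; 0 0 0 0.03 0.01; 0 0 0 0.03 0.01'
python3 - <<'E'
from h import *
arm.get_image("top")
c=np.array([.5781,-.0535])
for cam,lo,hi in(("wrist",148,172),("scene",-33,-8)):
    g=arm.get_image(cam).astype(np.float32).max(2)
    for nm,z,rs in(("lid",.158,(.043,.045,.047)),("stud",.1515,(.055,.0565,.058)),):
        row=[]
        for a in range(lo,hi):
            v=[cv2.getRectSubPix(g,(1,1),tuple(map(float,px(cam,[c[0]+r*np.cos(np.radians(a)),c[1]+r*np.sin(np.radians(a)),z])[::-1])))[0,0] for r in rs]
            row.append(int(np.mean(v)))
        print(cam,nm,lo,row)
o=arm.observe();print(o["position"],o["force"],o["ft_torque"],o["gripper_force"])
arm.get_image("scene")
for d in arm.silhouettes("scene","cup")[:1]: print(d["conf"],d["point"])
E
```

```text
clock: 28.5
position: [0.5784, -0.0537, 0.3396]
ee_rot: [0.613, 3.08, 0.001]
force: [-1.2, 1.1, 5.9]
width: 0.147
gripper_force: 50.0
wrist lid 148 [86, 86, 87, 85, 85, 85, 83, 144, 250, 255, 254, 255, 255, 205, 98, 81, 81, 82, 82, 82, 81, 80, 80, 80]
wrist stud 148 [219, 221, 233, 239, 230, 218, 218, 207, 151, 123, 123, 124, 123, 118, 141, 193, 212, 215, 215, 214, 213, 213, 213, 221]
scene lid -33 [39, 39, 39, 40, 41, 46, 59, 76, 101, 135, 170, 199, 211, 202, 178, 136, 92, 60, 43, 38, 38, 39, 40, 41, 41]
scene stud -33 [139, 141, 144, 149, 154, 147, 131, 113, 91, 69, 54, 48, 47, 58, 71, 88, 110, 130, 138, 139, 138, 139, 140, 143, 148]
[ 0.57839454 -0.05368708  0.33961172] [0.15189117 0.85804398 4.82149201] [0.15569097 0.31306883 0.20104801] 50.02004563808441
0.64 [271.0, 164.1]
```

```bash
python3 -c "
from cell import arm;print(arm.sign_off())"
```

```text
the job is handed in; nothing more can be done
None
```

I poured the nuts into the grinder (five seen there; the sixth presumably sits under the lip, as it wasn't in the cup or visible on the counter), stood the empty cup upright in its old place, seated the lid and handed in with it gripped at the pulse stud, within about 1°, well short of the click.

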